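# Start up the pewter soldering bench

## Robot

A 6-joint arm with a two-finger parallel gripper is mounted at the origin on the work surface. World frame = base frame: x ahead of the robot, y to its left, z up, the work surface at z = 0. Lengths are in mm, angles in degrees, forces in N, time in s.
With the tool pointing down it reaches from about 350 to 850 mm from the base axis. Payload 8.1 kg.
Tool frame: the origin (TCP) lies midway between the tips of the shut fingers; the grasp point (between the pads) lies 19 mm behind it; z points along the fingers, y is the line along which they close (so a half turn about z gives the same grasp; the last joint's range is limited). The gripper opens to 85 mm and grips with 20 to 120 N. Pads are 22 mm wide; open, the fingers measure 114 mm over their backs; the gripper's body (76 mm by 85 mm) begins 54 mm behind the grasp point. The pads swing forward as they close: fully open they stand 13 mm farther back than shut.
Start: joints at [69.649, 7.471, 85.268, -0, 87.261, -4.893], TCP at [159.901, 578.305, 231.292] pointing down, gripper open.
Joint ranges: [-169.43, 169.43], [-51.17, 129.36], [1.28, 143.12], [-76.62, 256.62], [0, 156.53], [-152.29, 152.29]. Speed limits (degrees/s): [136.94, 136.94, 159.86, 180, 180, 180].

## Interface

Orientations are given as [roll, pitch, yaw] about the fixed x, y, z axes, in that order (R = Rz(yaw) Ry(pitch) Rx(roll)).
In Python, from bench import r gives the robot as it stands. The module is installed in compiled form; this text tells all that it offers.
- The arm moves only by the tool jog_arm, never from a script. Its argument "rows" is a list of rows, each a list of 2 entries, a list of its own where there are three numbers: the shift along the tool's x, y, z in mm, then the turn, a rotation vector about the tool's x, y, z in rad. A call has 1 to 10 rows; each row is the pose to reach, as a shift and turn from the pose commanded when the call began, along the tool's axes at that moment; what a row does not reach only later rows make up. A row lasts 1/10 s, in which the tool goes at most 50 mm and 8.59 degrees, less where a joint would pass 70% of its speed; a pose out of reach is approached as far as the arm can. A call with a gripper value outside its range is refused whole. "grip" is the finger opening in mm, from 0 to 85.4, set as the call begins (left out, the last holds). The fingers move at their own pace and stop on an object; "force" is the grip in N (left out, the last holds). Time passes only in rows, so rows that repeat a pose let the fingers close. It gives the time, the measured TCP pose, the force, the opening and the grip force at its end, in the units of the state.
- r.sense(): the state, without advancing time (a new reading comes with each control period).
- r.snapshot(name): name is "scene" or "side" or "wrist"; returns (picture, depth): 480x640x3 uint8, blue, green, red; 480x640 float32, mm along the optical axis (not along the pixel's ray), 0 where there is no reading.
- r.camera_params(name): a dict with "fx", "fy", "cx", "cy" (pixels), "pose" (4x4, takes a point from camera to world coordinates); the wrist camera has in their place "tool_from_camera" (4x4, takes a point from camera to tool coordinates, whose origin is the TCP and whose axes are the flange's). Camera axes: x right, y down, z forward; pixel columns grow to the right and rows downward; lengths in mm; the calibration is good to about 2 mm. The wrist camera is an equidistant fisheye: a pixel r from the principal point sees the ray r / f radians off the axis. A picture is of the moment at which its call begins: read the wrist's pose just before it. camera_params takes no time and is no camera call.
- r.hand_in(): hands the job in; it is judged then, once.
The state is a dict: "time": time; "joint_pos": joint angles; "qd": joint speeds; "joint_efforts": joint torques, N m; "tool_pos": TCP position; "tcp_rot": TCP orientation; "ft_force": force on the tool from outside, world axes, zero at the start; "wrist_torque": the same for the moment, N m; "finger_gap": finger opening in mm; "grip_force": force on a finger pad.
Only numpy, scipy, OpenCV 4.12 (cv2) and the standard library are available. Lean on these libraries where they do the work, as an engineer would, in place of code of your own. Each camera call takes 0.05 s, during which the arm holds its last target. There are 200 camera calls.

## Task

Start up the soldering bench with closed fingers, in this order: press the round button on the extraction tray fully down, then switch on the soldering power unit by pressing the raised end of its rocker all the way over, then press the middle one of its three heat keys fully down. Press only these: leave the two outer keys up, leave the things standing around where they are, pick nothing up, and take the hand away at the end.

Things in the scene. Friction and masses are not known exactly. Their poses are not given: they have to be found in the camera images.
- tray: Green sheet-metal extraction tray, fixed to the bench: 220 (x) x 220 (y) x 60 mm high, origin at the centre of its underside, z up, its front (-x) roughly towards the robot. Steel grille over the rear (+x) part of its top; the round button stands in the front strip, at (-75, +60) mm. Tray and power unit may change sides.
- fan_button (a joint): Travel of the round black button on the tray, m: 0 = up, 0.008 = fully down (end stop). It moves straight down, needs about 3 N, has no spring and stays where it is pushed.
- fan_button_top (a point): Centre of the top face of that button: 38 mm across, its face 14 mm above the tray's top when up and 6 mm above when down. Axes as the tray.
- unit: Grey soldering power unit, fixed to the bench: box 160 (x) x 220 (y) x 80 mm high, origin at the centre of its underside, z up, its front (-x) roughly towards the robot. On top: the rocker at (-20, -70) mm and three keys in a row along y at x = -20, y = -8, 34 and 76 mm; two brass terminals 12 mm high at the rear (x = 63, y = -85 and -45).
- rocker (a joint): Angle of the black rocker, rad: near 0 = off, its front (-x, robot-side) end raised; 0.4 = on, front end fully down (end stop). Paddle 70 mm long (along the unit's x) x 28 wide x 14 thick; it pivots about a y axis at its middle, 10 mm above the unit's top, tilting 0.2 rad either way. Pressing takes about 2.5 N at 25 mm from the pivot; no spring, it stays where it is left.
- rocker_press (a point): Point on the rocker's top face, 25 mm from the pivot towards the raised (front) end, on its midline: the place to press. It moves with the rocker: about 22 mm above the unit's top when off, 12 mm when on. Its axes tilt with the rocker.
- key_mid (a joint): Travel of the middle heat key, m: 0 = up, 0.008 = fully down (end stop). Moves straight down, needs about 3 N, has no spring and stays where it is pushed.
- key_mid_top (a point): Centre of the top face of the middle heat key: grey cap 36 (x) x 24 (y) mm, face 16 mm above the unit's top when up, 8 mm when down. Axes as the unit.
- key_left (a joint): Travel of the outer heat key on the unit's +y side, m, same make as the middle one, 42 mm away from it centre to centre; to stay up (0).
- key_right (a joint): Travel of the outer heat key on the unit's -y side (beside the rocker), m, same make, 42 mm from the middle one; to stay up (0).
- candlestick: Loose pewter candlestick, 54 mm across its foot, 62 mm high, standing on the tray's grille; origin at the centre of its underside. Leave alone.
- cup: Loose small pewter cup, 36 mm across, 32 mm high, standing on the rear of the power unit's top; origin at the centre of its underside. Leave alone.
- spool: Loose aluminium solder spool, 60 mm across, 41 mm high, standing on the bench between tray and unit; origin under its centre. Leave alone.
- flux: Loose flux jar with white cap, 50 mm across, 55 mm high, on the bench between tray and unit, farther back; origin under its centre. Leave alone.

How it is judged (in metres and radians):
On the way, in this order (a step that is already met when the one before it is completed fails the run):
1. the round button on the tray is pressed down, rocker still off and middle key up (value of joint fan_button above 0.0065 m and value of joint rocker below 0.15 rad and value of joint key_mid below 0.003 m), for 0.1 s.
2. the rocker is pressed over to on, the middle key still up (value of joint rocker above 0.32 rad and value of joint key_mid below 0.003 m), for 0.1 s.
3. the middle heat key is pressed down (value of joint key_mid above 0.0065 m), for 0.1 s.
At the end, for the whole second after the job is handed in: Round button and middle key at least 6.5 of 8 mm down, rocker at 0.32 rad or more of 0.4, both outer keys less than 3 mm down, every loose thing at rest within 20 mm of where it stood (value of joint each of fan_button, key_mid above 0.0065 m and value of joint rocker above 0.32 rad and value of joint each of key_left, key_right below 0.003 m and not (distance of candlestick from where it was at the start of the episode above 0.02 m) and not (distance of cup from where it was at the start of the episode above 0.02 m) and not (distance of spool from where it was at the start of the episode above 0.02 m) and not (distance of flux from where it was at the start of the episode above 0.02 m) and linear speed of each of candlestick, cup, spool, flux below 0.02 m/s); the robot touches nothing.
It fails at once if an outer heat key is pressed 3 mm or more (value of joint any of key_left, key_right above 0.003 m).
It fails at once if the rocker is switched on before the round button is down (value of joint rocker above 0.15 rad and value of joint fan_button below 0.0065 m).
It fails at once if the middle key is pressed before the rocker is on (value of joint key_mid above 0.003 m and value of joint rocker below 0.32 rad).
It fails at once if a loose thing is lifted, carried or pushed more than 20 mm (distance of any of candlestick, cup, spool, flux from where it was at the start of the episode above 0.02 m).
It fails at once if a loose thing is tipped over (angle between any of candlestick, cup, spool, flux's own z axis and vertical above 0.5 rad).
It also fails if it takes over 51 s, if anything falls off the work surface, if the arm or the gripper's body presses on something with over 40 N, if the wrist force passes 120 N, or if a joint passes its speed limit or range.

## Working session

There is one attempt and no reset: what is moved stays moved. The work goes in short steps, Python scripts to look and compute and a tool call to move; the robot and the scene stay as the last step left them, time stands still between calls to the robot, and variables do not carry over. Pictures are saved under pics/ and viewed, at most 10 in all, crops included, and the job is handed in when it is done.

Besides the shell and the picture viewer there is one more tool, called after "Request:" by a JSON object that holds its "name" and its "arguments", one argument or row to a line. jog_arm: Moves the arm, as the interface text tells. Its arguments: {"type":"object","properties":{"rows":{"type":"array"},"grip":{"type":"number"},"force":{"type":"number"}},"required":["rows"]}

```bash
mkdir -p pics
python3 - <<'E'
from bench import r
import cv2, numpy as np
print(r.sense())
for n in ["scene","side"]:
    p,d=r.snapshot(n); c=r.camera_params(n)
    cv2.imwrite(f"pics/{n}0.png",p); np.savez(f"{n}0.npz",p=p,d=d,**c); print(n,c)
E
```

```text
{'time': 0.0, 'joint_pos': array([ 6.96484009e+01,  7.51526597e+00,  8.53307066e+01, -1.15444353e-04,
        8.72624386e+01, -4.89437110e+00]), 'qd': array([ 0.04971311, -0.04836228, -0.00474229, -0.08323319, -0.04525051,
        0.02146191]), 'joint_efforts': array([-3.23936465e-04, -5.69392061e+01, -5.00551558e+01, -3.83915203e-04,
        1.52707152e-02, -2.05384407e-05]), 'tool_pos': array([159.70619191, 577.76723801, 230.22912128]), 'tcp_rot': array([-1.79891974e+02, -9.13464721e-03,  1.64542769e+02]), 'ft_force': array([0.34199211, 0.06029559, 1.04906305]), 'wrist_torque': array([-0.04712622, -0.04445456, -0.00603183]), 'grip_force': 0.0, 'finger_gap': 85.7442832174294}
scene {'fx': 617.0025755062253, 'fy': 617.0025755062253, 'cx': 315.8055634479129, 'cy': 232.85021357430102, 'pose': array([[-4.19793610e-01,  5.19631543e-01, -7.44148093e-01,
         1.37780380e+03],
       [ 9.07314568e-01,  2.19005573e-01, -3.58910621e-01,
         3.70283349e+02],
       [-2.35287003e-02, -8.25844791e-01, -5.63406409e-01,
         7.02081689e+02],
       [ 0.00000000e+00,  0.00000000e+00,  0.00000000e+00,
         1.00000000e+00]])}
side {'fx': 537.9396435380568, 'fy': 537.9396435380568, 'cx': 320.44369990840164, 'cy': 237.299242912766, 'pose': array([[-8.94616876e-01, -3.25275478e-01,  3.06360097e-01,
         2.53627783e+02],
       [-4.46757532e-01,  6.63815990e-01, -5.99796665e-01,
         6.12199075e+02],
       [-8.26758407e-03, -6.73456899e-01, -7.39180257e-01,
         8.17795427e+02],
       [ 0.00000000e+00,  0.00000000e+00,  0.00000000e+00,
         1.00000000e+00]])}
```

View pics/scene0.png

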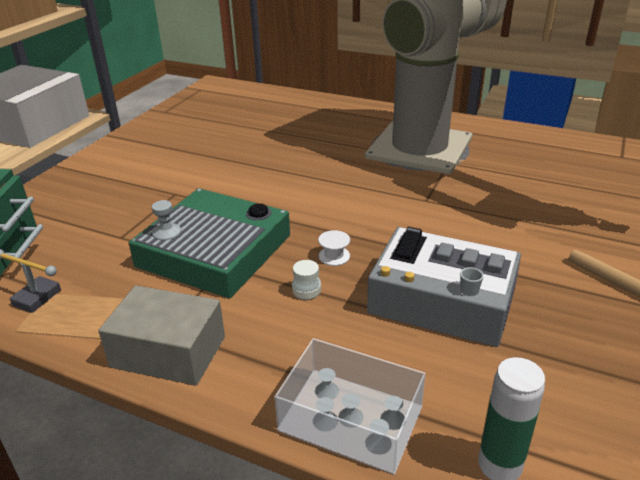

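View pics/side0.png

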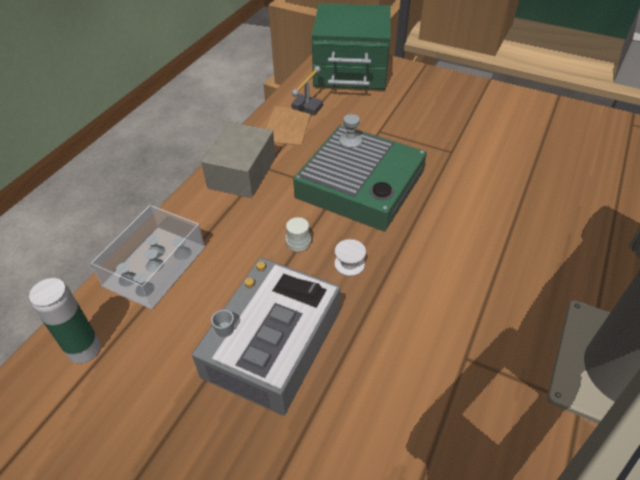

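The scene view shows the tray at about (212,238) with its button at (259,211), and the unit at about (445,280) with its rocker at (408,245). The keys are at (444,252), (469,257) and (495,264). In the side view the button is at (382,189), the rocker at (300,290), and the keys at (282,317), (270,336) and (257,357). Next I'll measure from depth and rays.

```bash
cat > h.py <<'E'
import numpy as np, cv2
def load(n):
    f=np.load(n+"0.npz"); return f
def world(f):
    d=f["d"]; v,u=np.mgrid[:480,:640]
    P=np.stack([(u-f["cx"])/f["fx"]*d,(v-f["cy"])/f["fy"]*d,d],-1)
    return P@f["pose"][:3,:3].T+f["pose"][:3,3]
def onplane(f,uv,z):
    uv=np.atleast_2d(uv).astype(float)
    R=np.c_[(uv[:,0]-f["cx"])/f["fx"],(uv[:,1]-f["cy"])/f["fy"],np.ones(len(uv))]@f["pose"][:3,:3].T
    o=f["pose"][:3,3]; return o+R*((z-o[2])/R[:,2])[:,None]
E
python3 - <<'E'
from h import *
box={"scene":dict(tray=(120,185,300,295),unit=(365,225,525,345)),"side":dict(tray=(290,120,430,230),unit=(190,255,345,410))}
for n in box:
    f=load(n); W=world(f); p=f["p"].astype(int); g=p.max(-1)
    print(n,"valid",(f["d"]>0).mean())
    for k,H in (("tray",60),("unit",80)):
        x0,y0,x1,y1=box[n][k]; m=np.zeros((480,640),bool); m[y0:y1,x0:x1]=1
        t=m&(abs(W[...,2]-H)<5)&(f["d"]>0)
        t=cv2.morphologyEx(t.astype(np.uint8),cv2.MORPH_OPEN,np.ones((3,3)))>0
        print(k,"z",np.median(W[t][:,2]),"rect",cv2.minAreaRect(W[t][:,:2].astype(np.float32)))
        hi=m&(W[...,2]>H+5.5)&(W[...,2]<H+35)&(f["d"]>0)
        dark=(m&(g<(45 if k=="tray" else 85))).astype(np.uint8)
        N,L,S,C=cv2.connectedComponentsWithStats((hi&(g<110)).astype(np.uint8))
        for i in range(1,N):
            if S[i,4]>25:
                q=W[L==i]; top=q[q[:,2]>np.percentile(q[:,2],50)]
                print("  hi",C[i].round(1),S[i,4],"top z",np.percentile(q[:,2],[10,50,90]).round(1),"rect",[np.round(a,1) for a in cv2.minAreaRect(top[:,:2].astype(np.float32))])
        N,L,S,C=cv2.connectedComponentsWithStats(dark)
        for i in range(1,N):
            if S[i,4]>60: print("  dark",C[i].round(1),S[i].tolist(),"xy",onplane(f,C[i],H+14)[0].round(1))
E
```

```text
scene valid 0.9835546875
tray z 60.79816866126089 rect ((583.9299926757812, -234.12301635742188), (222.77468872070312, 222.68798828125), 87.58932495117188)
  hi [257.5 209. ] 195 top z [67.8 72.7 74.8] rect [array([ 512.3, -170. ]), array([30.4, 33.9]), np.float64(6.1)]
  hi [160.1 225. ] 85 top z [68.6 81.1 92.4] rect [array([ 642.2, -293.1]), array([10.5, 19. ]), np.float64(43.5)]
  dark [257.6 210.5] [248, 204, 20, 14, 208] xy [ 522.5 -164.6   74. ]
unit z 80.69417709345868 rect ((553.248779296875, 209.81045532226562), (166.3860626220703, 220.05259704589844), 1.3653888702392578)
  hi [408.6 242.4] 507 top z [ 89.8  95.1 101.3] rect [array([532.3, 139. ]), array([56.9, 28.1]), np.float64(0.6)]
  hi [442.8 255.2] 93 top z [87.  90.8 94.6] rect [array([543.1, 201.7]), array([21.7, 23.9]), np.float64(1.6)]
  hi [467.5 260.8] 79 top z [86.6 90.3 95. ] rect [array([541.3, 243.7]), array([24.5, 23.8]), np.float64(0.9)]
  hi [493.1 266.5] 89 top z [87.  91.6 95.4] rect [array([539.9, 285.3]), array([23.8, 25.6]), np.float64(89.7)]
  hi [473.9 274.8] 114 top z [ 94.3 102.  108.7] rect [arr
[... 1431 characters left out ...]
p.float64(7.1)]
  hi [225.2 330.2] 130 top z [ 89.6  98.5 107.1] rect [array([598.8, 269.8]), array([30.8, 11.5]), np.float64(44.1)]
  hi [270.9 340.2] 110 top z [86.7 91.8 94.9] rect [array([533.8, 244.7]), array([35.9, 23. ]), np.float64(5.4)]
  hi [257.8 361.8] 123 top z [86.5 92.2 95.7] rect [array([528.4, 292.3]), array([39.4, 19.9]), np.float64(32.7)]
  dark [299.5 289.8] [273, 275, 52, 32, 886] xy [532.  146.6  94. ]
  dark [275.  370.2] [195, 292, 146, 118, 2587] xy [494.9 293.8  94. ]
  dark [284.8 320.2] [270, 313, 27, 13, 76] xy [524.7 210.1  94. ]
  dark [273.  340.8] [257, 332, 27, 15, 77] xy [522.7 251.3  94. ]
  dark [259.4 362.6] [243, 354, 29, 16, 100] xy [522.1 293.2  94. ]
```

Run:
```python
from h import *
a=load("scene")["p"][220:345,360:530]; b=load("side")["p"][250:410,185:350]
a=cv2.resize(a,None,fx=2.3,fy=2.3,interpolation=2); b=cv2.resize(b,None,fx=2.3,fy=2.3,interpolation=2)
o=np.zeros((max(a.shape[0],b.shape[0]),a.shape[1]+b.shape[1],3),np.uint8)
o[:a.shape[0],:a.shape[1]]=a; o[:b.shape[0],a.shape[1]:]=b
cv2.imwrite("pics/crop1.png",o)
```

```text
(no output)
```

View pics/crop1.png

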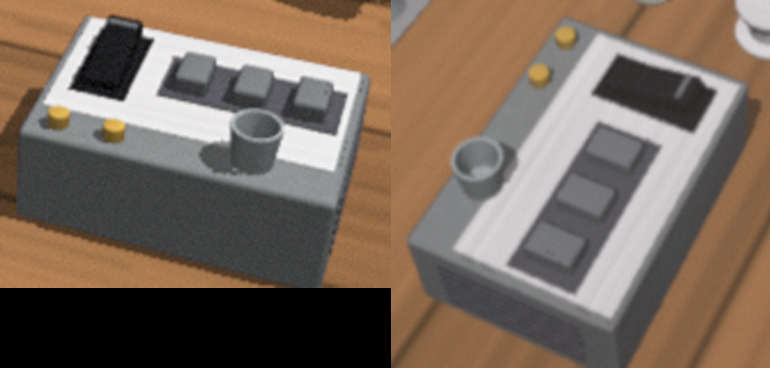

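The crop confirms the layout: the rocker's front end is raised, there are three keys, and the cup sits on the rear of the unit.

Estimated positions:

| Item | Position (mm) | Yaw |
|---|---|---|
| Unit | (554, 210) | +1.4° |
| Tray | (584, -234) | -2.2° |
| Button | (511, -170, 74) | – |
| Rocker press point | (511, 139, 102) | – |
| Middle key | (533, 243.5, 96) | – |

I'll start moving, closing the fingers on the way.

Request:
{"name": "jog_arm", "arguments": {
  "rows": [
    [[-26,-30,0],[0,0,-0.029]],
    [[-52,-60,0],[0,0,-0.058]],
    [[-78,-90,0],[0,0,-0.087]],
    [[-104,-120,0],[0,0,-0.116]],
    [[-130,-150,0],[0,0,-0.145]],
    [[-156,-180,0],[0,0,-0.174]],
    [[-182,-210,0],[0,0,-0.203]],
    [[-208,-240,0],[0,0,-0.232]],
    [[-234,-270,0],[0,0,-0.261]],
    [[-260,-300,0],[0,0,-0.295]]
  ],
  "grip": 0,
  "force": 40
}}

```text
time: 1.1
tool_pos: [330.7, 218.3, 231.0]
tcp_rot: [-180.0, -0.0, -178.5]
ft_force: [0.8, 0.9, -0.6]
finger_gap: -0.1
grip_force: 0.0
```

Request:
{"name": "jog_arm", "arguments": {
  "rows": [
    [[-17,-39,7],[0,0,0]],
    [[-34,-79,15],[0,0,0]],
    [[-51,-118,25],[0,0,0]],
    [[-68,-157,35],[0,0,0]],
    [[-85,-196,45],[0,0,0]],
    [[-102,-236,58],[0,0,0]],
    [[-119,-275,70],[0,0,0]],
    [[-136,-314,85],[0,0,0]],
    [[-153,-354,100],[0,0,0]],
    [[-170,-393,110],[0,0,0]]
  ]
}}

```text
time: 2.1
tool_pos: [510.0, -170.3, 119.5]
tcp_rot: [179.9, -0.1, -178.6]
ft_force: [0.7, 0.9, 1.1]
finger_gap: -0.2
grip_force: 0.0
```

Run:
```python
from bench import r
import cv2, numpy as np
s=r.sense(); print(s["tool_pos"],s["tcp_rot"],s["ft_force"],s["joint_pos"])
p,d=r.snapshot("wrist"); q,_=r.snapshot("side")
o=np.hstack([cv2.resize(p,(400,300)),cv2.resize(q[60:300,220:540],(400,300))])
cv2.imwrite("pics/w1.png",o)
```

```text
[ 510.0313753  -170.28494011  119.54585773] [ 1.79949775e+02 -9.39622200e-02 -1.78577846e+02] [0.67738776 0.92268237 1.08702224] [-2.39301402e+01  2.67549345e+00  1.02293679e+02  5.33307530e-03
  7.51372462e+01 -1.15353625e+02]
```

View pics/w1.png

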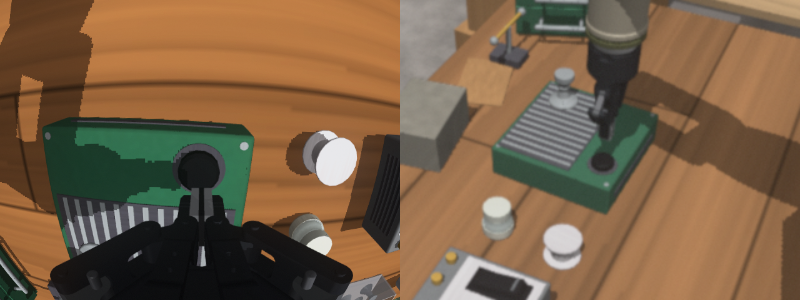

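In the wrist view the closed fingertips (200,185) sit over the button (198,168), and the side view agrees. Pressing now.

Request:
{"name": "jog_arm", "arguments": {
  "rows": [
    [[0,0,15],[0,0,0]],
    [[0,0,30],[0,0,0]],
    [[0,0,39],[0,0,0]],
    [[0,0,43],[0,0,0]],
    [[0,0,46],[0,0,0]],
    [[0,0,48],[0,0,0]],
    [[0,0,50],[0,0,0]],
    [[0,0,52],[0,0,0]],
    [[0,0,53],[0,0,0]],
    [[0,0,53],[0,0,0]]
  ]
}}

```text
time: 3.2
tool_pos: [510.7, -168.8, 68.5]
tcp_rot: [-180.0, 0.0, -178.6]
ft_force: [0.5, 1.0, 1.3]
finger_gap: -0.3
grip_force: 0.8
```

Request:
{"name": "jog_arm", "arguments": {
  "rows": [
    [[0,0,1],[0,0,0]],
    [[0,0,2],[0,0,0]],
    [[0,0,3],[0,0,0]],
    [[0,0,3],[0,0,0]]
  ]
}}

```text
time: 3.6
tool_pos: [510.8, -168.8, 66.0]
tcp_rot: [-180.0, 0.0, -178.6]
ft_force: [-1.1, 2.9, 8.2]
finger_gap: -0.0
grip_force: 4.0
```

Request:
{"name": "jog_arm", "arguments": {
  "rows": [
    [[0,0,0.5],[0,0,0]],
    [[0,0,1],[0,0,0]],
    [[0,0,1],[0,0,0]]
  ]
}}

```text
time: 3.9
tool_pos: [510.8, -168.9, 65.9]
tcp_rot: [-180.0, 0.0, -178.6]
ft_force: [-6.4, 3.5, 16.0]
finger_gap: 0.1
grip_force: 8.1
```

Height stays at 66 mm while the force rises, so the button is on its end stop. I'll lift and move over to the rocker.

Request:
{"name": "jog_arm", "arguments": {
  "rows": [
    [[0,0,-25],[0,0,0]],
    [[0,0,-60],[0,0,0]],
    [[0,35,-85],[0,0,0]],
    [[0,80,-85],[0,0,0]],
    [[-1,125,-85],[0,0,0]],
    [[-2,170,-85],[0,0,0]],
    [[-3,215,-85],[0,0,0]],
    [[-4,260,-85],[0,0,0]],
    [[-4,295,-80],[0,0,0]],
    [[-4,308,-70],[0,0,0]]
  ]
}}

```text
time: 4.9
tool_pos: [506.8, 142.1, 134.6]
tcp_rot: [180.0, 0.1, -178.4]
ft_force: [-0.3, 0.1, -1.2]
finger_gap: 0.0
grip_force: 0.0
```

Run:
```python
from bench import r
from h import *
s=r.sense(); print(s["tool_pos"],s["tcp_rot"],s["ft_force"])
p,d=r.snapshot("wrist"); q,e=r.snapshot("side"); t,_=r.snapshot("scene")
f=dict(r.camera_params("side"),d=e); W=world(f)
print("button z",np.median(W[185:194,376:388,2]),"was",np.median(world(load("side"))[185:194,376:388,2]))
o=np.hstack([cv2.resize(p,(400,300)),cv2.resize(t[170:350,310:550],(400,300))])
cv2.imwrite("pics/w2.png",o)
```

```text
[506.76337847 142.12179054 134.59791085] [ 1.79969130e+02  8.61479167e-02 -1.78401110e+02] [-0.28217068  0.07601594 -1.18565318]
button z 66.15287650389024 was 73.84896473795482
```

View pics/w2.png

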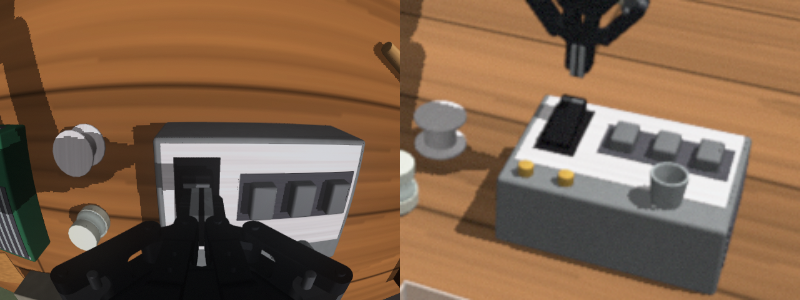

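The button now reads 66 mm in height (it was 74), so it's down. The wrist view shows the fingertips over the rocker's front half at (198,190). Pressing the rocker.

Request:
{"name": "jog_arm", "arguments": {
  "rows": [
    [[0,-2,10],[0,0,0]],
    [[0,-3,20],[0,0,0]],
    [[0,-3,27],[0,0,0]],
    [[0,-3,31],[0,0,0]],
    [[0,-3,34],[0,0,0]],
    [[0,-3,36],[0,0,0]],
    [[0,-3,38],[0,0,0]],
    [[0,-3,40],[0,0,0]],
    [[0,-3,41],[0,0,0]],
    [[0,-3,41],[0,0,0]]
  ]
}}

```text
time: 6.05
tool_pos: [506.5, 136.3, 93.1]
tcp_rot: [-180.0, -0.0, -178.5]
ft_force: [-2.6, -0.1, 2.3]
finger_gap: 0.2
grip_force: 1.2
```

Request:
{"name": "jog_arm", "arguments": {
  "rows": [
    [[0,0,0.7],[0,0,0]],
    [[0,0,1.4],[0,0,0]],
    [[0,0,2],[0,0,0]],
    [[0,0,2],[0,0,0]]
  ]
}}

```text
time: 6.45
tool_pos: [506.7, 136.4, 92.2]
tcp_rot: [180.0, -0.0, -178.5]
ft_force: [-7.7, -1.4, 11.4]
finger_gap: 0.3
grip_force: 6.4
```

Request:
{"name": "jog_arm", "arguments": {
  "rows": [
    [[0,0,0.5],[0,0,0]],
    [[0,0,1],[0,0,0]],
    [[0,0,1],[0,0,0]]
  ]
}}

```text
time: 6.75
tool_pos: [506.8, 136.4, 92.0]
tcp_rot: [180.0, 0.0, -178.5]
ft_force: [-12.2, -1.8, 18.9]
finger_gap: -0.4
grip_force: 10.1
```

Same again: height steady at 92 mm with force rising, so the rocker is on its stop. I'll lift, move over the middle key and check.

Request:
{"name": "jog_arm", "arguments": {
  "rows": [
    [[0,0,-15],[0,0,0]],
    [[0,0,-35],[0,0,0]],
    [[0,0,-48],[0,0,0]],
    [[-10,36,-50],[0,0,0]],
    [[-20,72,-50],[0,0,0]],
    [[-29,100,-50],[0,0,0]],
    [[-29,106,-50],[0,0,0]],
    [[-29,106,-50],[0,0,0]],
    [[-29,106,-50],[0,0,0]]
  ]
}}

```text
time: 7.65
tool_pos: [532.9, 242.2, 140.2]
tcp_rot: [-180.0, -0.0, -178.6]
ft_force: [-0.2, 0.5, -0.1]
finger_gap: -0.1
grip_force: 0.0
```

Run:
```python
from bench import r
from h import *
s=r.sense(); print(s["tool_pos"],s["tcp_rot"],s["ft_force"])
p,d=r.snapshot("wrist"); t,e=r.snapshot("scene")
W=world(dict(r.camera_params("scene"),d=e))
m=(t.max(-1)<60)&(W[...,2]>86)&(W[...,2]<115)&(abs(W[...,0]-536)<45)&(abs(W[...,1]-139)<14)&(e>0)
q=W[m]; print(len(q),"rocker slope dz/dx",np.polyfit(q[:,0],q[:,2],1), q[:,0].min(),q[:,0].max())
o=np.hstack([cv2.resize(p,(400,300)),cv2.resize(t[170:350,310:550],(400,300))])
cv2.imwrite("pics/w3.png",o)
```

```text
[532.86281884 242.23619953 140.15857081] [-1.79967408e+02 -1.34221202e-02 -1.78552130e+02] [-0.16430079  0.54182025 -0.05662569]
342 rocker slope dz/dx [ 0.10570991 39.39338431] 503.72775034929737 573.8661955752995
```

View pics/w3.png

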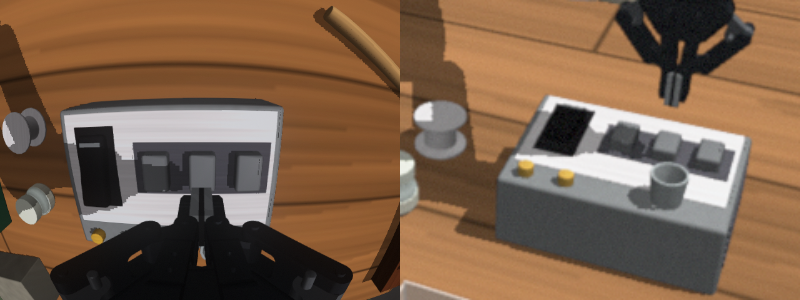

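The rocker now slopes down toward the front, and the reached height of 92 mm fits the "on" geometry. In the wrist view the fingers (202,195) line up with the middle key (202,170). Pressing it.

Request:
{"name": "jog_arm", "arguments": {
  "rows": [
    [[0,1,15],[0,0,0]],
    [[0,1,30],[0,0,0]],
    [[0,1,39],[0,0,0]],
    [[0,1,42],[0,0,0]],
    [[0,1,45],[0,0,0]],
    [[0,1,47],[0,0,0]],
    [[0,1,49],[0,0,0]],
    [[0,1,51],[0,0,0]],
    [[0,1,52],[0,0,0]],
    [[0,1,53],[0,0,0]]
  ]
}}

```text
time: 8.75
tool_pos: [533.4, 244.2, 88.0]
tcp_rot: [180.0, 0.1, -178.6]
ft_force: [-5.5, -2.4, 12.5]
finger_gap: -0.1
grip_force: 6.5
```

Request:
{"name": "jog_arm", "arguments": {
  "rows": [
    [[0,0,0.5],[0,0,0]],
    [[0,0,1],[0,0,0]],
    [[0,0,1],[0,0,0]]
  ]
}}

```text
time: 9.05
tool_pos: [533.5, 244.1, 88.0]
tcp_rot: [180.0, 0.1, -178.6]
ft_force: [-7.0, -2.1, 13.1]
finger_gap: 0.2
grip_force: 6.7
```

The key is on its stop at 88 mm. I'll take the hand away and check.

Request:
{"name": "jog_arm", "arguments": {
  "rows": [
    [[0,0,-15],[0,0,0]],
    [[0,0,-40],[0,0,0]],
    [[0,0,-80],[0,0,0]],
    [[20,0,-120],[0,0,0]],
    [[50,0,-150],[0,0,0]],
    [[80,0,-170],[0,0,0]],
    [[100,0,-180],[0,0,0]],
    [[110,0,-180],[0,0,0]],
    [[110,0,-180],[0,0,0]],
    [[110,0,-180],[0,0,0]]
  ]
}}

```text
time: 10.05
tool_pos: [423.2, 241.1, 265.5]
tcp_rot: [-180.0, -0.0, -178.6]
ft_force: [-0.3, -0.3, 0.2]
finger_gap: 0.2
grip_force: 0.0
```

Run:
```python
from bench import r
from h import *
s=r.sense(); print(s["time"],s["tool_pos"],s["ft_force"])
t,e=r.snapshot("scene"); q,g=r.snapshot("side")
for n,d in (("scene",e),("side",g)):
    W=world(dict(r.camera_params(n),d=d)); V=world(load(n))
    for k,x,y in (("right",534,201.5),("mid",533,243.5),("left",532,285.5),("rock front",511,139),("rock rear",560,140),("button",511,-170)):
        f=lambda A:np.round(np.median(A[(abs(A[...,0]-x)<9)&(abs(A[...,1]-y)<7)&(A[...,2]<120)][:,2]),1)
        print(n,k,f(V),"->",f(W))
o=np.hstack([cv2.resize(t[160:370,120:540],(400,300)),cv2.resize(q[110:420,180:440],(400,300))])
cv2.imwrite("pics/w4.png",o)
```

```text
10.05 [423.22312364 241.07085356 265.46668508] [-0.34417413 -0.29096156  0.1968744 ]
scene right 96.1 -> 96.2
scene mid 95.6 -> 87.8
scene left 96.2 -> 96.1
scene rock front 101.9 -> 93.2
scene rock rear 92.1 -> 98.3
scene button 73.4 -> 65.7
side right 96.3 -> 96.3
side mid 95.7 -> 88.3
side left 96.3 -> 96.4
side rock front 101.9 -> 91.8
side rock rear 92.5 -> 102.0
side button 74.1 -> 66.6
```

View pics/w4.png

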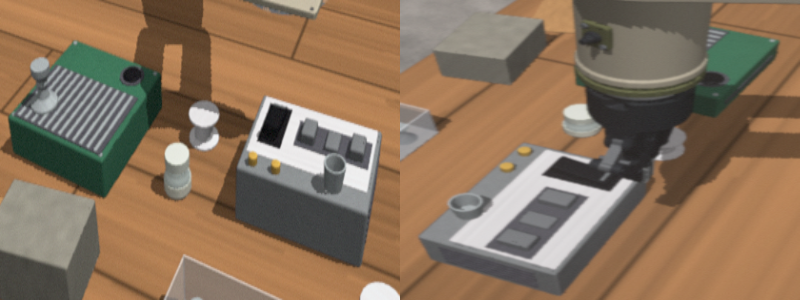

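The button (132,75), rocker front end (275,115) and middle key (333,140) are down in the left view. The outer keys are still up, the loose things haven't moved, and the hand is clear. Handing in.

```bash
python3 -c "
from bench import r
print(r.hand_in())"
```

```text
the job is handed in; nothing more can be done
None
```

I pressed the button, rocker and middle key to their end stops in the required order; the final camera check showed the outer keys still up, the loose things unmoved and the hand clear, and I handed the job in at about 10 s (no verdict was returned).

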